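# Refit a microscope's bayonet lamp cap and set its stop slide

## Robot

A 7-joint arm with a two-finger parallel gripper is mounted at the origin on the work surface. World frame = base frame: x ahead of the robot, y to its left, z up, the work surface at z = 0. Lengths are in m, angles in rad, forces in N, time in s.
With the tool pointing down it reaches from about 0.4 to 0.875 m from the base axis. Payload 4.4 kg.
Tool frame: the origin (TCP) lies at the centre of the arm's flange, where the gripper is bolted on; the fingertips stand 173 mm ahead of it and the grasp point (between the pads) lies 155 mm ahead of it (grip_depth is the distance from the TCP to the grasp point, in m); z points along the fingers, y is the line along which they close (so a half turn about z gives the same grasp; the last joint's range is limited). The gripper opens to 85 mm and grips with 20 to 120 N. Pads are 22 mm wide; open, the fingers measure 114 mm over their backs; the gripper's body (76 mm by 85 mm) begins 54 mm behind the grasp point. The pads swing forward as they close: fully open they stand 13 mm farther back than shut.
Start: joints at [1.087, 0.628, 0.038, 1.517, -0.027, 0.996, -0.02], TCP at [0.264, -0.594, 0.405] pointing down, gripper open.
Joint ranges: [-3.06, 3.06], [-0.37, 2.12], [-1.25, 1.32], [0.18, 2.47], [-1.1, 4.24], [0.23, 1.98], [-2.94, 2.94]. Speed limits (rad/s): [2.57, 2.57, 3.14, 3.14, 3.14, 3.14, 3.14].

## Interface

Orientations are given as a unit quaternion [x, y, z, w].
In Python, from workcell import * gives the robot as it stands.
- The arm moves only by the shell command python3 -m pendant 'ROWS'. ROWS is text: rows parted by semicolons, each of 7 numbers parted by spaces: the closure, from -1 (fully open) to 1 (shut), then the shift along the tool's x, y, z in units of 0.1 m (1.0 is 0.1 m), then the turn, a rotation vector about the tool's x, y, z in units of 45 degrees (1.0 is 45 degrees). In form: jaw dx dy dz rx ry rz; .... A call has 1 to 5 rows; each row is the pose to reach, as a shift and turn from the pose commanded when the call began, along the tool's axes at that moment; what a row does not reach only later rows make up. A row lasts 1/8 s, in which the tool goes at most 62.5 mm and 10.7 degrees, less where a joint would pass 70% of its speed; a pose out of reach is approached as far as the arm can. A call with a number of a shift or a turn outside -1 to 1 is refused whole. A call with a gripper value outside its range is refused whole. The fingers move at their own pace and stop on an object; the grip force is fixed at half the most. Time passes only in rows, so rows that repeat a pose let the fingers close. It gives the time, the measured TCP pose, the force, the opening and the grip force at its end, in the units of the state.
- get_obs(): the state, without advancing time (a new reading comes with each control period).
- camera(name): name is "scene" or "top" or "wrist"; returns a dict with "color" (384x512x3 uint8, red, green, blue), "fov_y" (degrees; the focal length in pixels is half the picture's height over the tangent of half this angle, whatever the lens; pixels are square), "cx", "cy" (the principal point, pixels), "k1" (the pictures are not rectified: a ray, as slopes to the right and down, at radius r is drawn at 1 + k1 r^2 times it, then the intrinsics apply), "eye" and "orientation" of the camera in the world. Camera axes: x right, y up, looking along -z (the intrinsics and any distortion apply to the point x, -y, -z); pixel columns grow to the right and rows downward; lengths in m; the calibration is good to about 2 mm. A picture is of the moment at which its call begins. There is no depth.
- sign_off(): hands the job in; it is judged then, once.
The state is a dict: "clock": time; "q": joint angles; "joint_velocities": joint speeds; "tau": joint torques, N m; "tcp_pos": TCP position; "tcp_rot": TCP orientation; "force": force on the tool from outside, world axes, zero at the start; "wrist_torque": the same for the moment, N m; "grip_width": finger opening in m; "gripper_force": force on a finger pad.
Only numpy, scipy, OpenCV 4.12 (cv2) and the standard library are available. Lean on these libraries where they do the work, as an engineer would, in place of code of your own. Each camera call takes 0.05 s, during which the arm holds its last target. There are 200 camera calls.

## Task

Fit the black lamp cap into the tilted lamp house of the microscope light: line its lugs up with the entry slots, push it in against the spring, turn it a quarter turn clockwise and let it spring back so that it is locked. Then, with the cap let go, ease the stiff blue stop slide away from you until its white line stands at the red mark, without running past it. Leave the oil bottle and the slide box where they are.

Things in the scene. Friction and masses are not known exactly. Their poses are not given: they have to be found in the camera images.
- cap_centre (a point): Centre of the loose lamp cap, 32 mm above its underside, half-way up; z runs up the cap, x along its bar and lugs. Aluminium barrel 31 mm across up to 26 mm from the underside (nose tapering to 22 mm over the lowest 6 mm), then a black flange 54 mm across to 32 mm, then the bar grip to 64 mm. 0.1 to 0.2 kg. Starts upright on its nose on the bench. Works the same turned half round.
- cap_grip (a point): Centre of the cap's black bar grip, 48 mm above the underside, on the cap's axis: 44 mm long along x, 15 mm thick along y, 32 mm high, with a white line along its top.
- cap_lugs (a point): Middle of the cap's two brass lugs, on the cap's axis 8.5 mm above the underside. The lugs stick out of the barrel opposite each other along x: 46 mm tip to tip, 8 mm wide, 5 mm high (6 to 11 mm above the underside).
- socket: Bayonet mouth of the lamp house, a white tube 76 mm across leaning 35 degrees towards the robot, fixed. Origin: centre of the mouth on the lip's outer face; z straight out of the mouth, y level. Bore 34 mm across. The cap goes in with its lugs along the socket's x, then turns clockwise only (seen from outside, negative about z), about 90 degrees to a stop with a few degrees of play.
- entry_slot (a point): Lower one of two entry slots for the lugs, 24 mm from the mouth's centre, on the lip's face, along the socket's -x (the other along +x); red squares on the rim show both. Each is about 11 mm wide and open out to 60 mm across.
- lock_notch (a point): One of two lock notches under the lip, along the socket's +y (the other along -y; green dots on the rim). Let go there, the cap springs back out 4 to 7 mm: locked, its underside is 15 mm below the lip face, its centre 17 mm above it, its bar along the socket's y. Turned too little, it stays 4 mm deeper and is not locked.
- spring_plate (a joint): Push-in of the spring plate inside the socket, in m, 0 to 0.014. It meets the cap's underside 10 mm below the lip face. The lugs pass under the lip when the underside is 19.5 mm deep (plate 0.0095); 22 mm is comfortable, it bottoms at 24 mm. Takes 4 N at first, 10 to 12 N when in; locked it reads about 0.005.
- lamp_unit: The lamp unit, fixed to the bench: a white box 200 mm deep (x), 270 mm wide (y), 60 mm high, origin at the centre of its underside. The lamp house stands on its left half; the mouth's centre is at x -20, y 60, z 140 mm in the unit's frame. The stop slide's track is on the flat top of its right half, along x at y -75 mm.
- stop_slide (a joint): Travel of the stop slide, in m, growing along the lamp unit's +x (away from the robot), 0 to 0.095; the red mark is at 0.065. It starts 25 to 50 mm short of the mark. Stiff: about 5 N to move, stays where it is left.
- slide_tab (a point): Centre of the stop slide's blue tab: 16 mm along the travel, 24 mm across, 30 mm high, from 5 to 35 mm above the unit's top (which is 60 mm above the bench). White line over the middle of its top. Its x axis is the direction of travel.
- stop_mark (a point): The red mark beside the track, given at the place where the tab's centre has to come (80 mm above the bench, over the track's centre line); axes as the lamp unit's.
- oil_centre (a point): Centre of the amber oil bottle, a bystander, 36 mm across and 75 mm high, upright on the bench.
- slide_box_centre (a point): Centre of the green slide box, a bystander, 85 by 60 by 30 mm high, flat on the bench.

How it is judged:
On the way, in this order (a step that is already met when the one before it is completed fails the run):
1. the cap is pushed in against the spring with its lugs at the entry slots (x of cap_centre in the frame of socket between -0.005 and 0.005 m and y of cap_centre in the frame of socket between -0.005 and 0.005 m and z of cap_centre in the frame of socket between 0.005 and 0.0145 m and angle between the x axis of cap_centre and the x axis of socket, either way round below 0.35 rad), for 0.05 s.
2. the cap is turned a quarter turn, sprung back into the notches and let go (x of cap_centre in the frame of socket between -0.005 and 0.005 m and y of cap_centre in the frame of socket between -0.005 and 0.005 m and z of cap_centre in the frame of socket between 0.0145 and 0.0195 m and angle between the x axis of cap_centre and the y axis of socket, either way round below 0.22 rad and contact force between the fingers and lamp_cap below 0.2 N), for 0.2 s.
3. the stop slide stands at the mark (x of slide_tab in the frame of stop_mark between -0.0035 and 0.0035 m), for 0.2 s.
At the end, for the whole second after the job is handed in: The cap sits locked in the socket: centre within 5 mm of the axis and 14.5 to 19.5 mm above the lip face, bar within 0.22 rad of the socket's y axis, let go and at rest; the stop slide's tab is within 3.5 mm of the mark and at rest (all of step 2 and all of step 3 and linear speed of lamp_cap below 0.02 m/s and velocity of joint stop_slide below 0.005 m/s); the robot touches nothing.
It fails at once if the stop slide runs more than 5 mm past the mark (x of slide_tab in the frame of stop_mark above 0.005 m).
It fails at once if the oil bottle is shifted more than 30 mm or knocked over (distance of oil_centre from where it was at the start of the episode above 0.03 m or angle between oil_centre's own z axis and vertical above 0.5 rad).
It fails at once if the slide box is shifted more than 30 mm (distance of slide_box_centre from where it was at the start of the episode above 0.03 m).
It also fails if it takes over 72 s, if anything falls off the work surface, if the arm or the gripper's body presses on something with over 40 N, if the wrist force passes 120 N, or if a joint passes its speed limit or range.

## Working session

There is one attempt and no reset: what is moved stays moved. The work goes in short steps, Python scripts to look and compute and a shell command to move; the robot and the scene stay as the last step left them, time stands still between calls to the robot, and variables do not carry over. Pictures are saved under pics/ and viewed, at most 11 in all, crops included, and the job is handed in when it is done.

```bash
mkdir -p pics; ls
cat > h.py <<'E'
from workcell import *
import numpy as np, cv2
from scipy.spatial.transform import Rotation as R
def cam(n):
    c=camera(n); c['color']=np.array(c['color']); return c
def save(c,f): cv2.imwrite('pics/'+f,c['color'][:,:,::-1])
def K(c):
    h=c['color'].shape[0]; f=h/2/np.tan(np.radians(c['fov_y'])/2)
    return np.array([[f,0,c['cx']],[0,f,c['cy']],[0,0,1.]])
def ray(c,uv):
    p=cv2.undistortPointsIter(np.array(uv,float).reshape(-1,1,2),K(c),np.array([c['k1'],0,0,0,0.]),None,None,(3,50,1e-10)).reshape(-1,2)
    d=np.c_[p[:,0],-p[:,1],-np.ones(len(p))]
    return R.from_quat(c['orientation']).apply(d)
def onz(c,uv,z):
    d=ray(c,uv); e=np.array(c['eye']); return e+d*((z-e[2])/d[:,2])[:,None]
def tri(cs,uvs):
    A=np.zeros((3,3));b=np.zeros(3);L=[]
    for c,u in zip(cs,uvs):
        d=ray(c,[u])[0]; d/=np.linalg.norm(d); P=np.eye(3)-np.outer(d,d); A+=P; b+=P@np.array(c['eye']); L.append((P,np.array(c['eye'])))
    x=np.linalg.solve(A,b); return x,[np.linalg.norm(P@(x-e)) for P,e in L]
def proj(c,X):
    X=(np.atleast_2d(X)-np.array(c['eye'])); p=R.from_quat(c['orientation']).inv().apply(X)
    x=p[:,0]/-p[:,2]; y=-p[:,1]/-p[:,2]; s=1+c['k1']*(x*x+y*y); k=K(c)
    return np.c_[k[0,0]*x*s+k[0,2],k[1,1]*y*s+k[1,2]]
def blobs(c,lo,hi,amin=8):
    m=cv2.inRange(cv2.cvtColor(c['color'],cv2.COLOR_RGB2HSV),lo,hi)
    n,l,s,ce=cv2.connectedComponentsWithStats(m)
    return [(s[i,4],ce[i].round(1).tolist(),s[i,:4].tolist()) for i in range(1,n) if s[i,4]>=amin]
E
python3 - <<'E'
from h import *
o=get_obs(); print({k:np.round(v,3).tolist() for k,v in o.items()})
for n in('scene','top'):
    c=cam(n); save(c,n+'0.png'); print(n,c['fov_y'],c['cx'],c['cy'],c['k1'],c['eye'],c['orientation'])
E
```

```text
pics
{'clock': 0.0, 'q': [1.087, 0.629, 0.038, 1.518, -0.027, 0.996, -0.02], 'joint_velocities': [0.001, -0.0, 0.001, -0.001, 0.001, 0.002, -0.001], 'tau': [-0.002, -56.34, 1.226, -19.345, 0.011, 0.011, 0.0], 'tcp_pos': [0.264, -0.594, 0.404], 'tcp_rot': [0.978, 0.207, -0.0, -0.001], 'force': [-0.729, 0.589, -0.446], 'wrist_torque': [-0.034, -0.025, 0.01], 'gripper_force': 0.0, 'grip_width': 0.086}
scene 52.56264292641891 260.29279245754566 188.22286025355356 -0.03791142389565691 [ 0.83900668 -0.52911814  0.67395486] [0.35793317 0.10468135 0.24597141 0.89466403]
top 50.36915059943471 254.68128958767454 192.8326849284666 -0.12909435285761298 [ 0.44103355 -0.08365067  1.14358267] [-0.03496665  0.03820546  0.71139653 -0.70087991]
```

View pics/scene0.png

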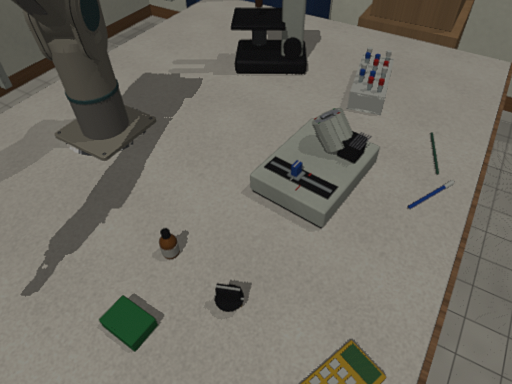

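View pics/top0.png

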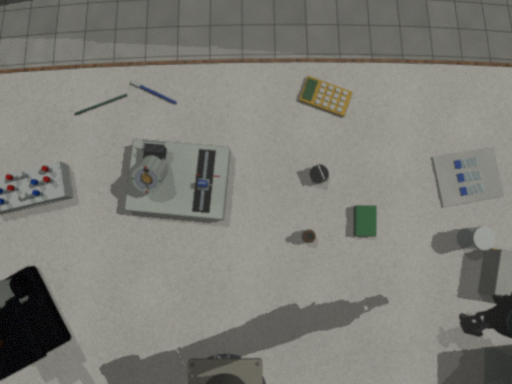

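The scene view shows the cap at (229,297), the oil bottle at (168,243), the green box at (129,322) and the lamp unit around (315,165). In the top view the cap is at (319,174), the unit spans (128-230,140-220) and its mouth is near (148,177).

Run:
```python
from h import *
c=cam('top'); s=cam('scene')
a=cv2.resize(c['color'][135:225,120:235],None,fx=3.4,fy=3.4,interpolation=cv2.INTER_CUBIC)
b=cv2.resize(c['color'][155:195,295:345],(391,306),interpolation=cv2.INTER_CUBIC)
d=cv2.resize(s['color'][100:225,240:390],(391,306),interpolation=cv2.INTER_CUBIC)
e=cv2.resize(s['color'][275:320,205:260],(391,306),interpolation=cv2.INTER_CUBIC)
a=cv2.resize(a,(391,290));b=cv2.resize(b,(391,290));d=cv2.resize(d,(391,290));e=cv2.resize(e,(391,290))
cv2.imwrite('pics/mix.png',np.vstack([np.hstack([a,b]),np.hstack([d,e])])[:,:,::-1])
for n,k in(('top',c),('scene',s)):
    print(n,'red',blobs(k,(0,90,60),(8,255,255),2),blobs(k,(172,90,60),(180,255,255),2));print('green',blobs(k,(40,80,40),(85,255,255),2));print('blue',blobs(k,(105,110,50),(125,255,255),6)); print('dark',blobs(k,(0,0,0),(180,255,45),60))
```

```text
top red [(np.int32(33), [44.4, 168.3], [41, 166, 8, 6]), (np.int32(2), [145.0, 167.5], [145, 167, 1, 2]), (np.int32(32), [8.7, 176.8], [6, 174, 7, 6]), (np.int32(3), [197.7, 174.3], [197, 174, 2, 2]), (np.int32(34), [45.9, 178.8], [43, 176, 7, 6]), (np.int32(35), [9.9, 187.5], [7, 185, 7, 6])] []
green [(np.int32(3), [316.0, 82.0], [316, 81, 1, 3]), (np.int32(5), [313.6, 89.0], [313, 87, 2, 5]), (np.int32(2), [305.5, 88.5], [305, 88, 2, 2]), (np.int32(2), [311.0, 96.5], [311, 96, 1, 2]), (np.int32(546), [365.1, 220.3], [356, 206, 20, 30])]
blue [(np.int32(37), [154.1, 92.5], [141, 87, 28, 13]), (np.int32(6), [171.8, 100.8], [170, 100, 5, 3]), (np.int32(34), [457.5, 164.0], [455, 161, 6, 7]), (np.int32(33), [460.3, 177.1], [458, 174, 6, 7]), (np.int32(28), [33.7, 181.9], [31, 180, 7, 5]), (np.int32(19), [202.5, 184.6], [198, 184, 9, 3]), (np.int32(10), [0.8, 190.5], [0, 189, 3, 4]), (np.int32(34), [463.2, 190.9], [461, 188, 6, 7]), (np.int32(24), [35.5, 192.6], [33, 191, 7, 4]), (np.int32(17), [1.3, 201.1], [0, 199, 4, 5])]
dark [(np.int32(67), [155.5, 153.4], [144, 151, 21, 7]), (np.
[... 1177 characters left out ...]
(989), [45.0, 16.3], [14, 0, 60, 43]), (np.int32(131), [80.8, 36.6], [69, 0, 31, 63]), (np.int32(530), [90.2, 13.9], [80, 0, 20, 36]), (np.int32(3696), [266.1, 42.3], [231, 0, 76, 74]), (np.int32(384), [318.0, 7.7], [306, 0, 25, 19]), (np.int32(87), [127.5, 24.9], [108, 18, 35, 19]), (np.int32(131), [17.6, 84.0], [0, 73, 38, 23]), (np.int32(601), [111.4, 105.9], [67, 80, 62, 53]), (np.int32(503), [352.4, 148.1], [337, 132, 30, 31]), (np.int32(251), [278.8, 167.1], [265, 157, 26, 23]), (np.int32(409), [316.1, 185.0], [291, 169, 46, 30]), (np.int32(80), [165.3, 233.6], [161, 229, 10, 10]), (np.int32(572), [228.4, 298.0], [215, 284, 29, 28]), (np.int32(165), [144.2, 335.7], [133, 321, 24, 29])]
```

View pics/mix.png

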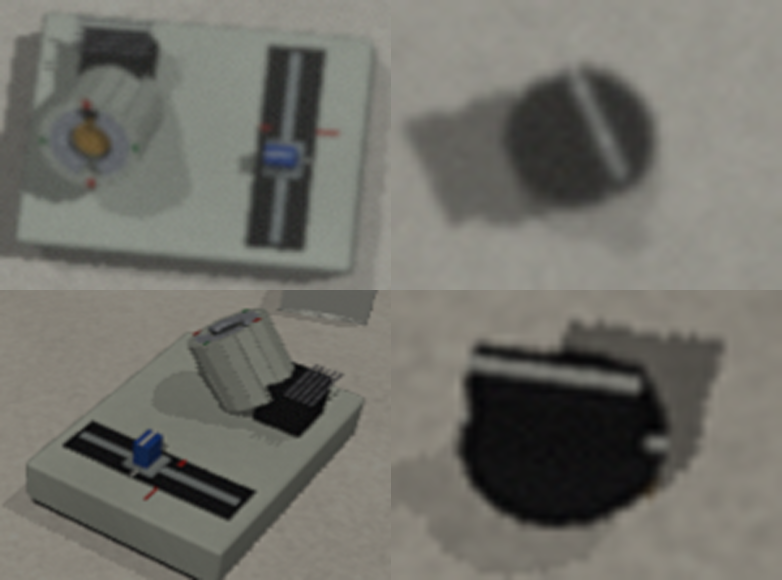

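The crops show the white bar line from about (318.4,164.2) to (324.8,179.4) in the top view and (216.7,286.2) to (239.7,289.6) in the scene view. The mouth's red marks are near (145.6,167.3) and (146.8,192.1), its green marks near (132.4,178.5) and (160,180.6).

Run:
```python
from h import *
c=cam('top'); s=cam('scene')
a=onz(c,[(318.4,164.2),(324.8,179.4)],.064); b=onz(s,[(216.7,286.2),(239.7,289.6)],.064)
for p in(a,b): d=p[1]-p[0]; print('bar',p.round(4).tolist(),p.mean(0).round(4),np.linalg.norm(d).round(4),np.degrees(np.arctan2(d[1],d[0])).round(1))
print('oil',onz(c,[(308,237)],.075),onz(s,[(166,232)],.075),'box',onz(c,[(365.1,220.3)],.03))
m=onz(c,[(145.6,167.3),(146.8,192.1),(132.4,178.5),(160,180.6)],.14); print('mouth',m.round(4),'mid',m.mean(0))
k=lambda x,y:(120+x/3.4,135+y/3.222)
P=onz(c,[k(47,15),k(373,37),k(350,270),k(18,240)],.06); print('unit',P.round(4),[np.linalg.norm(P[i]-P[i-1]).round(3) for i in range(4)],P.mean(0))
print('mark top',onz(c,[k(266,128),k(329,133)],.06)); print('mark scene',onz(s,[(309.4,173.9),(297.8,186.8)],.06))
print('tab top',onz(c,[k(280,147)],.095),onz(c,[k(262,147),k(298,148)],.095))
```

```text
bar [[0.6281, -0.262, 0.064], [0.5866, -0.2779, 0.064]] [ 0.6073 -0.2699  0.064 ] 0.0444 -159.0
bar [[0.5887, -0.2746, 0.064], [0.6271, -0.2595, 0.064]] [ 0.6079 -0.267   0.064 ] 0.0413 21.5
oil [[ 0.43395744 -0.22694475  0.075     ]] [[ 0.44038471 -0.23356732  0.075     ]] box [[ 0.47618625 -0.39252737  0.03      ]]
mouth [[0.6137 0.1837 0.14  ]
 [0.5511 0.1797 0.14  ]
 [0.5859 0.217  0.14  ]
 [0.5794 0.1467 0.14  ]] mid [0.58252091 0.18178752 0.14      ]
unit [[ 0.7049  0.2395  0.06  ]
 [ 0.6806 -0.0238  0.06  ]
 [ 0.4856 -0.0042  0.06  ]
 [ 0.5137  0.2592  0.06  ]] [np.float64(0.192), np.float64(0.264), np.float64(0.196), np.float64(0.265)] [0.59618859 0.11765925 0.06      ]
mark top [[0.60470245 0.06141535 0.06      ]
 [0.59970443 0.01153922 0.06      ]]
mark scene [[0.60272982 0.06658225 0.06      ]
 [0.59865958 0.01712277 0.06      ]]
tab top [[0.58378094 0.04599274 0.095     ]] [[0.58399666 0.05978823 0.095     ]
 [0.58275487 0.03221578 0.095     ]]
```

```bash
cat >> h.py <<'E'
YAW=np.radians(-5.5); RU=R.from_euler('z',YAW)
M=np.array([.5828,.1808,.14])
RS=RU*R.from_euler('y',-35,degrees=True)   # socket axes
def toolsock(a=0): # tool rotation for insertion; a=deg of clockwise turn; tool x=-socket x, z=-socket z
    return RS*R.from_euler('z',-a,degrees=True)*R.from_matrix(np.array([[-1,0,0],[0,1,0],[0,0,-1.]]).T)
def tooldown(yaw): return R.from_euler('z',yaw,degrees=True)*R.from_euler('x',180,degrees=True)
def plan(p,rot,n=None):
    o=get_obs(); p0=np.array(o['tcp_pos']); r0=R.from_quat(o['tcp_rot']); rv=(r0.inv()*rot).as_rotvec()
    d=np.array(p)-p0
    n=n or max(1,int(np.ceil(max(np.abs(d).max()/.085,np.linalg.norm(rv)/np.radians(40)))))
    for i in range(n):
        r=r0*R.from_rotvec(rv*i/n)
        print(' '.join('%.3f'%v for v in r.inv().apply(d/n)/.1),'|',' '.join('%.3f'%v for v in rv/n/np.radians(45)))
def st():
    o=get_obs(); r=R.from_quat(o['tcp_rot']); print({k:np.round(o[k],4).tolist() for k in('clock','tcp_pos','force','grip_width','gripper_force','q')}, 'x',r.apply([1,0,0]).round(3),'z',r.apply([0,0,1]).round(3)); return o
E
for i in 1 2 3 4 5; do :; done
python3 -m pendant '-1 .89 -.32 .05 0 0 0; -1 .89 -.32 .05 0 0 0'
python3 -m pendant '-1 .89 -.32 .05 0 0 0; -1 .89 -.32 .05 0 0 0'
python3 -m pendant '-1 .89 -.32 .05 0 0 0; -1 .89 -.32 .05 0 0 0'
python3 -m pendant '-1 .89 -.32 .05 0 0 0; -1 .89 -.32 .05 0 0 0'
python3 -m pendant '-1 .89 -.32 .05 0 0 0; -1 .89 -.32 .05 0 0 0; -1 .89 -.32 .05 0 0 0'
python3 - <<'E'
from h import *
st(); c=cam('wrist'); save(c,'w1.png'); print(c['fov_y'],c['k1'],c['eye'],c['orientation'])
p=M+RS.apply([0,0,.30]); print(p); plan(p,toolsock(0))
E
```

```text
clock: 0.55
tcp_pos: [0.3346, -0.5264, 0.3994]
tcp_rot: [0.978, 0.209, 0.001, -0.001]
force: [1.1, -0.6, 0.6]
grip_width: 0.0853
gripper_force: 0.0
clock: 0.8
tcp_pos: [0.4034, -0.4604, 0.3945]
tcp_rot: [0.978, 0.209, 0.001, -0.001]
force: [0.2, 0.5, 0.7]
grip_width: 0.0852
gripper_force: 0.0
clock: 1.05
tcp_pos: [0.4716, -0.3948, 0.3895]
tcp_rot: [0.978, 0.209, 0.001, -0.001]
force: [0.5, -0.3, -0.6]
grip_width: 0.0856
gripper_force: 0.0
clock: 1.3
tcp_pos: [0.5399, -0.3292, 0.3845]
tcp_rot: [0.978, 0.209, 0.001, -0.001]
force: [0.9, -0.4, -1.1]
grip_width: 0.0853
gripper_force: 0.0
clock: 1.68
tcp_pos: [0.6079, -0.2635, 0.3791]
tcp_rot: [0.978, 0.21, 0.001, -0.001]
force: [-0.3, -0.2, -0.3]
grip_width: 0.0855
gripper_force: 0.0
{'clock': 1.675, 'tcp_pos': [0.6079, -0.2635, 0.3791], 'force': [-0.2884, -0.1796, -0.3399], 'grip_width': 0.0855, 'gripper_force': 0.0, 'q': [0.3439, 0.6727, 0.0408, 1.5067, -0.034, 0.9629, -0.7516]} x [0.911 0.411 0.002] z [ 0.001  0.002 -1.   ]
69.63675278842136 -0.025729652215305956 [ 0.66936484 -0.23567803  0.34754592] [-0.11518663  0.07416229 -0.53798665  0.83174657]
[0.41151926 0.19729246 0.38574561]
0.019 -0.837 -0.010 | -0.169 -0.045 -0.535
0.355 -0.749 -0.124 | -0.169 -0.045 -0.535
0.619 -0.517 -0.226 | -0.169 -0.045 -0.535
0.760 -0.188 -0.298 | -0.169 -0.045 -0.535
0.751 0.177 -0.326 | -0.169 -0.045 -0.535
0.594 0.506 -0.304 | -0.169 -0.045 -0.535
```

View pics/w1.png

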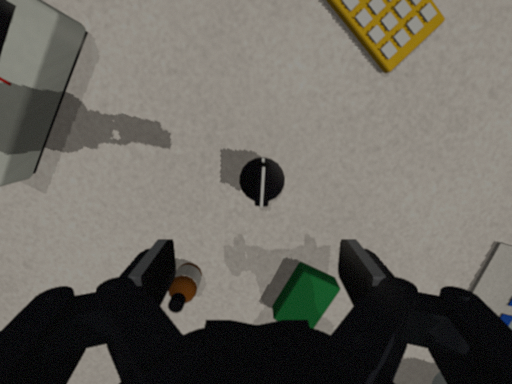

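The wrist view shows the cap at (262,180), with its white line running from (263,160) to (263,206).

Run:
```python
from h import *
c=cam('wrist')
g=c['color'].max(2)[150:215,232:292]; k,l,s,ce=cv2.connectedComponentsWithStats((g>110).astype(np.uint8))
# white line: bright comp inside cap
for i in range(k): print(s[i],ce[i])
# dark cap
m=(g<45).astype(np.uint8); print(cv2.boundingRect(m), m.sum())
for i in range(1,k):
    if 40<s[i,4]<400 and s[i,0]>10:
        ys,xs=np.where(l==i); pts=np.c_[xs+232,ys+150.]; vx,vy,x0,y0=cv2.fitLine(pts.astype(np.float32),cv2.DIST_L2,0,.01,.01).ravel()
        t=(pts-[x0,y0])@[vx,vy]; e=[(x0+vx*t.min(),y0+vy*t.min()),(x0+vx*t.max(),y0+vy*t.max())]; P=onz(c,e,.064); d=P[1]-P[0]
        print(e,P.round(4),P.mean(0).round(4),np.linalg.norm(d),np.degrees(np.arctan2(d[1],d[0])))
fl=onz(c,[(240.5,180),(285,180)],.032); print(fl, fl.mean(0))
```

```text
[   0    0   51   54 1976] [23.55566802 24.23431174]
[   0    0   60   65 1924] [35.6049896  39.97557173]
(6, 5, 44, 48) 1330
[[ 0.59498078 -0.25104838  0.032     ]
 [ 0.61617476 -0.29864855  0.032     ]] [ 0.60557777 -0.27484846  0.032     ]
```

```bash
cat >> h.py <<'E'
def barfit(c,x0,x1,y0,y1,z=.064,th=110):
    g=c['color'].max(2)[y0:y1,x0:x1]; ys,xs=np.where(g>th); pts=np.c_[xs+x0,ys+y0].astype(np.float32)
    vx,vy,a,b=cv2.fitLine(pts,cv2.DIST_L2,0,.01,.01).ravel(); t=(pts-[a,b])@[vx,vy]
    e=[(a+vx*q,b+vy*q) for q in(t.min(),t.max())]; P=onz(c,e,z); d=P[1]-P[0]
    print(np.round(e,1).tolist(),P.mean(0).round(4),'len',np.linalg.norm(d).round(4),'ang',np.degrees(np.arctan2(d[1],d[0])).round(2))
E
python3 - <<'E'
from h import *
c=cam('wrist'); barfit(c,257,269,159,203)
g=c['color'].max(2)
for v in range(152,212,3): print(v,g[v,256:272].tolist())
E
```

```text
[[257.8999938964844, 162.10000610351562], [261.79998779296875, 202.60000610351562]] [ 0.6067 -0.2716  0.064 ] len 0.0441 ang -150.55
152 [74, 81, 94, 117, 122, 117, 121, 122, 133, 138, 138, 142, 142, 145, 144, 144]
155 [15, 27, 87, 145, 147, 90, 36, 25, 28, 30, 38, 50, 69, 93, 122, 142]
158 [11, 9, 16, 36, 42, 24, 20, 18, 20, 31, 29, 35, 37, 35, 36, 42]
161 [9, 21, 56, 89, 90, 66, 26, 15, 24, 14, 26, 32, 30, 30, 33, 37]
164 [14, 25, 88, 145, 146, 107, 49, 16, 17, 26, 21, 23, 29, 25, 27, 32]
167 [14, 39, 101, 142, 144, 98, 39, 14, 12, 20, 20, 16, 18, 24, 24, 22]
170 [11, 47, 104, 144, 142, 85, 23, 9, 21, 19, 24, 16, 19, 23, 21, 22]
173 [12, 62, 119, 146, 141, 82, 22, 6, 16, 17, 13, 19, 16, 18, 22, 19]
176 [11, 67, 126, 148, 139, 75, 13, 11, 20, 12, 19, 12, 17, 17, 21, 12]
179 [20, 79, 142, 149, 128, 66, 14, 11, 20, 21, 5, 14, 22, 14, 22, 17]
182 [28, 89, 145, 146, 119, 57, 10, 15, 18, 5, 15, 4, 22, 16, 23, 14]
185 [26, 87, 144, 144, 100, 38, 9, 14, 14, 15, 13, 16, 11, 21, 15, 14]
188 [41, 100, 145, 143, 89, 28, 18, 18, 13, 19, 17, 13, 13, 17, 10, 16]
191 [48, 106, 144, 141, 83, 26, 9, 15, 12, 0, 15, 9, 15, 12, 13, 19]
194 [60, 120, 146, 141, 76, 15, 14, 5, 19, 10, 9, 25, 41, 69, 86, 109]
197 [71, 133, 148, 137, 74, 10, 12, 15, 42, 89, 116, 132, 133, 135, 139, 137]
200 [81, 139, 146, 119, 64, 26, 28, 37, 75, 113, 128, 127, 134, 144, 146, 142]
203 [139, 131, 129, 128, 126, 125, 124, 125, 124, 127, 128, 130, 136, 144, 143, 145]
206 [146, 141, 135, 128, 129, 137, 137, 135, 141, 141, 137, 136, 144, 145, 144, 147]
209 [144, 142, 140, 138, 140, 142, 143, 145, 148, 148, 145, 142, 145, 145, 144, 143]
```

```bash
python3 -m pendant '-1 0 -.84 0 -.17 -.04 -.53; -1 0 -.84 0 -.17 -.04 -.53; -1 0 -.84 0 -.17 -.04 -.53'
python3 -m pendant '-1 .35 -.75 -.12 -.17 -.04 -.53; -1 .35 -.75 -.12 -.17 -.04 -.53; -1 .35 -.75 -.12 -.17 -.04 -.53' | tail -0
python3 -m pendant '-1 .62 -.52 -.23 -.17 -.04 -.53; -1 .62 -.52 -.23 -.17 -.04 -.53; -1 .62 -.52 -.23 -.17 -.04 -.53' | tail -0
python3 -m pendant '-1 .76 -.19 -.3 -.17 -.04 -.53; -1 .76 -.19 -.3 -.17 -.04 -.53; -1 .76 -.19 -.3 -.17 -.04 -.53' | tail -0
python3 - <<'E'
from h import *
st(); p=M+RS.apply([0,0,.30]); plan(p,toolsock(0))
E
```

```text
clock: 2.2
tcp_pos: [0.5705, -0.1901, 0.3803]
tcp_rot: [0.912, 0.406, -0.002, 0.068]
force: [-0.5, -0.5, 0.6]
grip_width: 0.0854
gripper_force: 0.0
{'clock': 3.325, 'tcp_pos': [0.4762, 0.0411, 0.3835], 'force': [-0.5889, -0.4959, 0.4337], 'grip_width': 0.0856, 'gripper_force': 0.0, 'q': [-0.3397, 0.3696, 0.0923, 2.1901, 0.9499, 0.3809, -0.5691]} x [-0.433  0.801 -0.414] z [ 0.403 -0.238 -0.883]
0.761 0.171 -0.326 | -0.164 -0.041 -0.547
0.602 0.510 -0.304 | -0.164 -0.041 -0.547Exception ignored on flushing sys.stdout:
BrokenPipeError: [Errno 32] Broken pipe
Exception ignored on flushing sys.stdout:
BrokenPipeError: [Errno 32] Broken pipe
Exception ignored on flushing sys.stdout:
BrokenPipeError: [Errno 32] Broken pipe
```

```bash
python3 -m pendant '-1 .76 .17 -.3 -.16 -.04 -.55; -1 .76 .17 -.3 -.16 -.04 -.55; -1 .76 .17 -.3 -.16 -.04 -.55; -1 .76 .17 -.3 -.16 -.04 -.55' >/dev/null
python3 -m pendant '-1 .5 .51 0 -.16 -.04 -.55; -1 .5 .51 0 -.16 -.04 -.55; -1 .5 .51 0 -.16 -.04 -.55; -1 .5 .51 0 -.16 -.04 -.55; -1 .5 .51 0 -.16 -.04 -.55' >/dev/null
python3 - <<'E'
from h import *
st(); p=M+RS.apply([0,0,.27]); plan(p,toolsock(0))
c=cam('wrist'); save(c,'w2.png')
print(blobs(c,(0,90,60),(8,255,255),4),blobs(c,(45,80,40),(85,255,255),4))
print(proj(c,M+RS.apply([[0,0,0],[.03,0,0],[-.03,0,0],[0,.03,0],[0,-.03,0]])))
E
```

```text
{'clock': 4.45, 'tcp_pos': [0.4349, 0.1863, 0.363], 'force': [-0.4302, 0.6525, 0.1564], 'grip_width': 0.0855, 'gripper_force': 0.0, 'q': [-0.6733, 0.4036, 0.0944, 2.2848, 1.6516, 0.3408, -0.6945]} x [-0.818  0.079 -0.57 ] z [ 0.566 -0.061 -0.822]
0.069 0.087 -0.026 | -0.008 -0.006 -0.000
[(np.int32(44), [271.0, 153.5], [268, 150, 7, 8]), (np.int32(11), [120.3, 158.5], [118, 158, 6, 2]), (np.int32(25), [166.9, 160.1], [162, 159, 10, 3]), (np.int32(39), [269.1, 228.4], [266, 226, 7, 6])] [(np.int32(21), [231.0, 192.0], [229, 190, 5, 5]), (np.int32(14), [308.5, 192.7], [307, 191, 4, 4]), (np.int32(126), [387.7, 211.4], [351, 204, 70, 17]), (np.int32(179), [68.3, 242.0], [58, 235, 21, 15])]
[[269.68038848 192.65180135]
 [269.25810073 224.12706685]
 [270.12166091 159.0349025 ]
 [303.39724603 192.72197807]
 [235.99774799 192.5833895 ]]
```

View pics/w2.png

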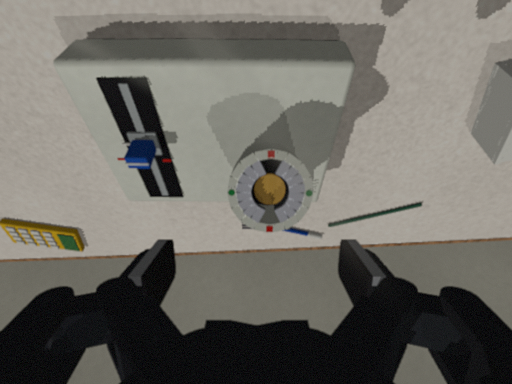

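The wrist camera looks straight at the mouth: red squares at (271,153.5) and (269.1,228.4), green dots at (231,192) and (308.5,192.7). My predicted centre was (269.7,192.7). The blue tab is at (141,152), with the red marks at (120,158.5) and (167,160).

```bash
cat >> h.py <<'E'
def mouth(c,r1,r2,g1,g2):
    L=lambda a,b:np.cross([*a,1],[*b,1]); x=np.cross(L(r1,r2),L(g1,g2)); x=x[:2]/x[2]
    p=onz(c,[x],.14)[0]; n=RS.apply([0,0,1]); e=np.array(c['eye'])
    d=ray(c,[r1,r2,g1,g2]); Q=e+d*((n@(p-e))/(d@n))[:,None]; print('mouth px',x.round(1),'p',p.round(4)); print('in socket frame',RS.inv().apply(Q-p).round(4).tolist()); return p
E
python3 - <<'E'
from h import *
c=cam('wrist'); st()
b=lambda *a:blobs(c,*a,4)
r=[x for x in blobs(c,(0,90,60),(8,255,255),4) if 255<x[1][0]<285]; g=[x for x in blobs(c,(45,80,40),(85,255,255),4) if 215<x[1][0]<320]
print(r,g)
mouth(c,r[0][1],r[1][1],g[0][1],g[1][1])
rm=[x[1] for x in blobs(c,(0,90,60),(8,255,255),4) if x[1][0]<200]; print('marks',onz(c,rm,.06).round(4))
bl=blobs(c,(105,110,50),(125,255,255),6); print(bl)
E
```

```text
{'clock': 4.55, 'tcp_pos': [0.4344, 0.1867, 0.363], 'force': [0.0241, 0.7336, 0.076], 'grip_width': 0.0855, 'gripper_force': 0.0, 'q': [-0.674, 0.4034, 0.0939, 2.2853, 1.6524, 0.3405, -0.6944]} x [-0.819  0.077 -0.569] z [ 0.566 -0.059 -0.822]
[(np.int32(44), [270.3, 154.1], [267, 151, 7, 7]), (np.int32(38), [268.7, 228.4], [266, 226, 7, 6])] [(np.int32(25), [230.7, 192.2], [228, 190, 6, 6]), (np.int32(19), [308.2, 193.2], [306, 191, 5, 5])]
mouth px [269.5 192.7] p [0.5826 0.181  0.14  ]
in socket frame [[-0.0343, 0.0003, 0.0], [0.0342, -0.0002, -0.0], [-0.0004, -0.0345, 0.0], [0.0004, 0.0345, -0.0]]
marks [[0.5995 0.0052 0.06  ]
 [0.6074 0.0592 0.06  ]]
[(np.int32(651), [140.2, 152.9], [125, 140, 30, 30]), (np.int32(67), [296.9, 231.3], [285, 229, 23, 6])]
```

```bash
sed -i 's/radians(-5.5)/radians(-6.0)/; s/^M=.*/M=np.array([.5826,.181,.14])/' h.py
python3 - <<'E'
from h import *
plan([.6067,-.2695,.36],tooldown(21.3))
E
```

```text
-0.291 -0.729 0.212 | 0.170 0.042 0.545
-0.568 -0.508 0.281 | 0.170 0.042 0.545
-0.729 -0.186 0.307 | 0.170 0.042 0.545
-0.742 0.174 0.283 | 0.170 0.042 0.545
-0.604 0.500 0.215 | 0.170 0.042 0.545
-0.342 0.728 0.115 | 0.170 0.042 0.545
```

```bash
python3 -m pendant '-1 -.29 -.73 .2 .17 .04 .55; -1 -.29 -.73 .2 .17 .04 .55; -1 -.29 -.73 .2 .17 .04 .55' >/dev/null
python3 -m pendant '-1 -.57 -.51 .28 .17 .04 .55; -1 -.57 -.51 .28 .17 .04 .55; -1 -.57 -.51 .28 .17 .04 .55' >/dev/null
python3 -m pendant '-1 -.73 -.18 .3 .17 .04 .55; -1 -.73 -.18 .3 .17 .04 .55; -1 -.73 -.18 .3 .17 .04 .55' >/dev/null
python3 -m pendant '-1 -.74 .17 .28 .17 .04 .55; -1 -.74 .17 .28 .17 .04 .55; -1 -.74 .17 .28 .17 .04 .55' >/dev/null
python3 -m pendant '-1 -.6 .5 .22 .17 .04 .55; -1 -.6 .5 .22 .17 .04 .55; -1 -.6 .5 .22 .17 .04 .55' >/dev/null
python3 -m pendant '-1 -.34 .73 .12 .17 .04 .55; -1 -.34 .73 .12 .17 .04 .55; -1 -.34 .73 .12 .17 .04 .55; -1 -.34 .73 .12 .17 .04 .55; -1 -.34 .73 .12 .17 .04 .55' >/dev/null
python3 - <<'E'
from h import *
st(); c=cam('wrist'); save(c,'w3.png')
g=c['color'].max(2); u,v=proj(c,[[.607,-.27,.064]])[0]; print(u,v); u=int(u);v=int(v)
for r in range(v-30,v+31,4): print(r,g[r,u-12:u+13].tolist())
E
```

```text
{'clock': 7.05, 'tcp_pos': [0.6024, -0.2691, 0.3609], 'force': [-0.0552, 0.4983, -0.2998], 'grip_width': 0.0853, 'gripper_force': 0.0, 'q': [0.3569, 0.6868, 0.0363, 1.5353, -0.0307, 0.916, -0.8159]} x [0.939 0.344 0.004] z [ 0.004 -0.    -1.   ]
257.7963455276896 184.52145249336166
154 [100, 98, 100, 94, 79, 67, 62, 52, 43, 38, 44, 88, 130, 129, 84, 53, 53, 66, 80, 91, 107, 114, 129, 146, 148]
158 [16, 11, 7, 11, 11, 12, 14, 11, 12, 8, 18, 51, 84, 97, 58, 19, 20, 23, 23, 25, 27, 32, 37, 34, 36]
162 [14, 8, 11, 3, 17, 18, 17, 0, 6, 2, 17, 46, 74, 75, 48, 23, 6, 16, 11, 17, 25, 28, 24, 31, 34]
166 [13, 10, 5, 9, 23, 5, 7, 20, 16, 15, 41, 104, 143, 147, 119, 56, 12, 17, 19, 21, 15, 21, 24, 28, 21]
170 [8, 10, 11, 8, 5, 10, 4, 15, 10, 7, 28, 89, 142, 148, 119, 61, 16, 11, 19, 17, 16, 14, 17, 22, 18]
174 [10, 11, 9, 11, 14, 11, 7, 17, 12, 11, 27, 85, 143, 147, 120, 57, 13, 18, 17, 21, 12, 12, 14, 17, 18]
178 [4, 14, 2, 5, 13, 9, 5, 5, 4, 16, 24, 89, 143, 150, 133, 71, 9, 10, 12, 9, 17, 5, 10, 14, 20]
182 [9, 8, 4, 8, 11, 14, 13, 5, 15, 9, 16, 78, 142, 152, 141, 75, 14, 17, 15, 9, 14, 11, 
[... 233 characters left out ...]
 12, 2, 9, 6, 16, 13, 11, 62, 120, 147, 142, 85, 21, 5, 16, 16, 10, 19, 5, 17, 16]
198 [136, 126, 100, 73, 44, 24, 12, 7, 15, 14, 11, 60, 122, 146, 142, 82, 24, 11, 14, 10, 17, 35, 59, 81, 110]
202 [144, 142, 144, 145, 151, 145, 98, 35, 0, 14, 10, 61, 122, 146, 141, 83, 21, 10, 11, 13, 51, 103, 125, 131, 129]
206 [150, 143, 140, 140, 141, 144, 144, 144, 140, 138, 137, 137, 138, 139, 137, 132, 127, 125, 128, 124, 125, 126, 128, 129, 130]
210 [147, 147, 148, 147, 148, 145, 142, 143, 145, 147, 147, 149, 146, 145, 143, 138, 134, 132, 139, 141, 142, 148, 149, 147, 145]
214 [144, 145, 146, 148, 149, 148, 143, 142, 141, 139, 142, 145, 146, 146, 147, 142, 141, 141, 143, 146, 146, 146, 144, 141, 138]
```

Run:
```python
from h import *
c=cam('wrist'); st()
g=c['color'].max(2).astype(float)
w=g[166:202,253:264]-15; xs=(w*np.arange(253,264)).sum(1)/w.sum(1); k,b=np.polyfit(np.arange(166,202),xs,1); print(k,b)
col=g[:,int(k*185+b)+0]
print(g[160:168,257:259].mean(1),g[200:210,252:255].mean(1),g[200:210,258].round())
e=[(k*v+b,v) for v in(163.0,204.0)]; P=onz(c,e,.064); d=P[1]-P[0]; print(P.round(4),P.mean(0).round(4),np.linalg.norm(d),np.degrees(np.arctan2(d[1],d[0]))%180)
# flange circle: dark mask
m=((g<60)&(np.indices(g.shape)[0]>140)&(np.indices(g.shape)[0]<215)&(abs(np.indices(g.shape)[1]-258)<40)).astype(np.uint8)
h=cv2.convexHull(max(cv2.findContours(m,0,2)[0],key=cv2.contourArea)).reshape(-1,2); Q=onz(c,h[h[:,1]<192],.032); A=np.c_[2*Q[:,:2],np.ones(len(Q))]; s=np.linalg.lstsq(A,(Q[:,:2]**2).sum(1),rcond=None)[0]; print('flange',s[:2],np.sqrt(s[2]+s[:2]@s[:2]))
```

```text
{'clock': 7.15, 'tcp_pos': [0.6025, -0.2689, 0.3611], 'force': [0.6366, 0.0257, 0.4674], 'grip_width': 0.0855, 'gripper_force': 0.0, 'q': [0.3566, 0.6866, 0.0364, 1.5353, -0.0308, 0.916, -0.8163]} x [0.939 0.344 0.004] z [ 0.004 -0.    -1.   ]
0.016511556422887156 255.01115757647702
[  7.   22.   75.  127.5 147.  147.5 145.  145.5] [ 15.          18.66666667  16.66666667  15.66666667  54.
 112.33333333 140.33333333 147.33333333 147.         144.66666667] [145. 144. 146. 144. 142. 145. 140. 138. 140. 144.]
[[ 0.6271 -0.2624  0.064 ]
 [ 0.5883 -0.2774  0.064 ]] [ 0.6077 -0.2699  0.064 ] 0.04160055377969187 21.06582125913218
flange [ 0.60744649 -0.26967433] 0.02593859008965537
```

Run:
```python
from h import *
plan([.6075,-.2698,.211],tooldown(21.07),2)
```

```text
0.019 0.011 0.751 | 0.001 -0.003 -0.011
0.020 0.012 0.750 | 0.001 -0.003 -0.011
```

```bash
python3 -m pendant '-1 .02 .01 .75 0 0 -.01; -1 .02 .01 .75 0 0 -.01; -1 .02 .01 .75 0 0 -.01' >/dev/null
python3 -m pendant '-1 .02 .01 .75 0 -.005 -.01; -1 .02 .01 .75 0 -.005 -.01; -1 .02 .01 .75 0 -.005 -.01; -1 .02 .01 .75 0 -.005 -.01' >/dev/null
python3 - <<'E'
from h import *
st(); plan([.6075,-.2698,.211],tooldown(21.07),1)
E
```

```text
{'clock': 8.025, 'tcp_pos': [0.6086, -0.2707, 0.2137], 'force': [0.126, 0.3981, 1.1435], 'grip_width': 0.0854, 'gripper_force': 0.0, 'q': [0.3616, 0.8802, 0.025, 1.6044, -0.029, 0.6517, -0.8052]} x [0.934 0.357 0.003] z [ 0.005 -0.004 -1.   ]
-0.007 -0.013 0.027 | 0.006 -0.004 -0.003
```

```bash
python3 -m pendant '-1 -.01 -.01 .03 .005 -.005 0; -1 -.01 -.01 .03 .005 -.005 0; 1 -.01 -.01 .03 .005 -.005 0; 1 -.01 -.01 .03 .005 -.005 0; 1 -.01 -.01 .03 .005 -.005 0' >/dev/null
python3 -m pendant '1 0 0 0 0 0 0; 1 0 0 0 0 0 0; 1 0 0 0 0 0 0; 1 0 0 0 0 0 0; 1 0 0 0 0 0 0'
python3 - <<'E'
from h import *
st()
E
```

```text
clock: 9.28
tcp_pos: [0.6063, -0.2695, 0.2081]
tcp_rot: [0.983, 0.182, -0.002, -0.001]
force: [-1.0, -0.2, 1.1]
grip_width: 0.0142
gripper_force: 58.8
{'clock': 9.275, 'tcp_pos': [0.6063, -0.2695, 0.2081], 'force': [-1.0263, -0.1611, 1.0744], 'grip_width': 0.0142, 'gripper_force': 58.8487, 'q': [0.3617, 0.8872, 0.0243, 1.6085, -0.0291, 0.6504, -0.8051]} x [ 0.934  0.357 -0.004] z [-0.004  0.    -1.   ]
```

```bash
python3 -m pendant '1 0 0 -.9 0 0 0; 1 0 0 -.9 0 0 0; 1 0 0 -.9 0 0 0' >/dev/null
python3 -m pendant '1 0 0 -.8 0 0 0; 1 0 0 -.8 0 0 0; 1 0 0 -.8 0 0 0'
python3 - <<'E'
from h import *
st(); plan(M+RS.apply([.001,0,.27]),toolsock(0),6)
E
```

```text
clock: 10.02
tcp_pos: [0.607, -0.2696, 0.3779]
tcp_rot: [0.983, 0.182, -0.002, -0.0]
force: [-1.0, -0.8, -1.5]
grip_width: 0.0141
gripper_force: 59.0
{'clock': 10.025, 'tcp_pos': [0.607, -0.2696, 0.3779], 'force': [-1.0294, -0.8244, -1.4761], 'grip_width': 0.0141, 'gripper_force': 58.9589, 'q': [0.3546, 0.6772, 0.0363, 1.501, -0.0261, 0.9676, -0.8076]} x [ 0.934  0.357 -0.003] z [-0.004  0.    -1.   ]
0.002 -0.832 0.028 | -0.173 -0.041 -0.543
0.345 -0.753 -0.087 | -0.173 -0.041 -0.543
0.618 -0.525 -0.191 | -0.173 -0.041 -0.543
0.766 -0.193 -0.263 | -0.173 -0.041 -0.543
0.761 0.176 -0.289 | -0.173 -0.041 -0.543
0.603 0.510 -0.264 | -0.173 -0.041 -0.543
```

```bash
python3 -m pendant '1 0 -.83 .03 -.17 -.04 -.54; 1 0 -.83 .03 -.17 -.04 -.54; 1 0 -.83 .03 -.17 -.04 -.54' >/dev/null
python3 -m pendant '1 .35 -.75 -.09 -.17 -.04 -.54; 1 .35 -.75 -.09 -.17 -.04 -.54; 1 .35 -.75 -.09 -.17 -.04 -.54' >/dev/null
python3 -m pendant '1 .62 -.53 -.19 -.17 -.04 -.54; 1 .62 -.53 -.19 -.17 -.04 -.54; 1 .62 -.53 -.19 -.17 -.04 -.54' >/dev/null
python3 -m pendant '1 .77 -.19 -.26 -.17 -.04 -.54; 1 .77 -.19 -.26 -.17 -.04 -.54; 1 .77 -.19 -.26 -.17 -.04 -.54' >/dev/null
python3 -m pendant '1 .76 .18 -.29 -.17 -.04 -.54; 1 .76 .18 -.29 -.17 -.04 -.54; 1 .76 .18 -.29 -.17 -.04 -.54' >/dev/null
python3 -m pendant '1 .6 .51 -.26 -.17 -.04 -.54; 1 .6 .51 -.26 -.17 -.04 -.54; 1 .6 .51 -.26 -.17 -.04 -.54; 1 .6 .51 -.26 -.17 -.04 -.54; 1 .6 .51 -.26 -.17 -.04 -.54' >/dev/null
python3 - <<'E'
from h import *
st(); plan(M+RS.apply([.001,0,.27]),toolsock(0),1)
c=cam('wrist'); save(c,'w4.png')
r=[x for x in blobs(c,(0,90,60),(8,255,255),4) if 240<x[1][0]<300]; g=[x for x in blobs(c,(45,80,40),(85,255,255),4) if 200<x[1][0]<340]
print(r,g)
E
```

```text
{'clock': 12.525, 'tcp_pos': [0.4344, 0.198, 0.3636], 'force': [0.727, -0.687, -1.1807], 'grip_width': 0.014, 'gripper_force': 59.3944, 'q': [-0.6968, 0.4086, 0.0912, 2.2678, 1.575, 0.3547, -0.6687]} x [-0.817  0.108 -0.567] z [ 0.563 -0.065 -0.824]
0.051 -0.016 -0.013 | -0.008 -0.010 -0.028
[(np.int32(40), [257.6, 155.2], [255, 152, 6, 7])] [(np.int32(22), [296.9, 193.1], [295, 191, 5, 5]), (np.int32(24), [219.9, 194.7], [218, 192, 5, 6])]
```

View pics/w4.png

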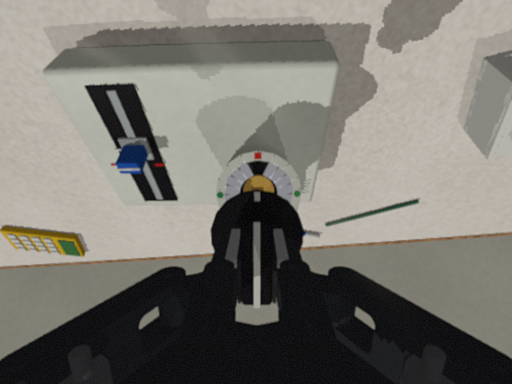

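The wrist view shows the cap in the grip: flange about (257,240), bar line at column 257. The mouth's upper red square is at (257.6,155), with green dots at (220,194.7) and (297,193).

```bash
python3 -m pendant '1 .05 -.01 0 -.01 -.01 -.03; 1 .05 -.01 0 -.01 -.01 -.03; 1 .05 -.01 0 -.01 -.01 -.03'
python3 - <<'E'
from h import *
o=st(); plan(M+RS.apply([.001,0,.27]),toolsock(0),1)
c=cam('wrist')
r=[x[1] for x in blobs(c,(0,90,60),(8,255,255),4) if 240<x[1][0]<300]; g=[x[1] for x in blobs(c,(45,80,40),(85,255,255),4) if 200<x[1][0]<340]
print(r,g); p=onz(c,[np.mean(g,0)],.14)[0]; print('mouth',p.round(4),RS.inv().apply(onz(c,g,.14)-p).round(4).tolist())
T=R.from_quat(o['tcp_rot']); t=np.array(o['tcp_pos'])
a=np.linspace(-np.pi/2,np.pi/2,9)
for dz in(.176,.182): print('flange pred',proj(c,t+T.apply(np.c_[.001+.027*np.cos(a),.027*np.sin(a),0*a+dz]))[[0,2,4,6,8]].round(1).tolist())
print('bar pred',proj(c,t+T.apply([[.023,0,.144],[-.021,0,.144]])).round(1).tolist(),'mouthpred',proj(c,M))
G=c['color'].max(2)
print('col top', [(v,int(G[v,257]),int(G[v,245])) for v in range(186,206)])
for v in(215,225,235,245): d=np.where(G[v,190:330]<60)[0]+190; print(v,d.min(),d.max())
print([ (v,G[v,250:266].tolist()) for v in(195,200,215,240,270,300)])
E
```

```text
clock: 12.95
tcp_pos: [0.4299, 0.1983, 0.3613]
tcp_rot: [0.048, 0.952, -0.014, 0.301]
force: [0.3, 0.7, -0.4]
grip_width: 0.014
gripper_force: 59.4
{'clock': 12.95, 'tcp_pos': [0.4299, 0.1983, 0.3613], 'force': [0.3328, 0.7386, -0.4208], 'grip_width': 0.014, 'gripper_force': 59.3697, 'q': [-0.6971, 0.409, 0.0831, 2.2847, 1.6518, 0.3598, -0.7265]} x [-0.815  0.082 -0.574] z [ 0.571 -0.056 -0.819]
0.001 -0.013 -0.006 | 0.005 0.001 0.005
[[255.9, 158.2]] [[217.1, 196.3], [293.9, 196.7]]
mouth [0.5825 0.181  0.14  ] [[-0.0001, -0.0346, 0.0001], [0.0001, 0.0346, -0.0001]]
flange pred [[211.9, 242.5], [224.5, 211.3], [258.7, 197.7], [292.9, 211.3], [305.4, 242.6]]
flange pred [[213.4, 238.1], [225.6, 207.8], [258.7, 194.7], [291.6, 207.9], [303.7, 238.2]]
bar pred [[259.1, 229.1], [258.9, 312.4]] mouthpred [[255.51400573 196.56388262]]
col top [(186, 142, 112), (187, 112, 110), (188, 86, 111), (189, 62, 113), (190, 33, 111), (191, 52, 83), (192, 92, 37), (193, 106, 9), (194, 107, 17), (195, 107, 14), (196, 107, 15), (197, 106, 16), (198, 107, 20), (199, 107, 20), (200, 91, 13), (201, 62, 14), (202, 23, 17), (203, 5, 13), (204, 12, 15), (205, 4, 9)]
215 216 297
225 213 300
235 212 302
245 213 300
[(195, [14, 13, 10, 34, 74, 104, 107, 107, 109, 101, 53, 7, 13, 9, 17, 19]), (200, [15, 10, 14, 25, 66, 88, 92, 91, 96, 89, 45, 5, 5, 16, 10, 22]), (215, [15, 17, 11, 16, 6, 7, 13, 8, 10, 8, 18, 3, 11, 10, 19, 15]), (240, [16, 11, 37, 77, 104, 108, 105, 106, 106, 101, 58, 14, 14, 14, 23, 11]), (270, [11, 11, 17, 72, 120, 126, 121, 122, 124, 117, 68, 20, 11, 10, 15, 18]), (300, [18, 17, 34, 103, 163, 170, 166, 166, 170, 161, 90, 18, 21, 24, 18, 18])]
```

```bash
cat >> h.py <<'E'
OX,OY=.0016,-.0008
def tgt(h,a=0): # TCP with cap axis over mouth; h=TCP height along axis
    T=toolsock(a); return M+RS.apply([0,0,h])-T.apply([OX,OY,0]),T
E
python3 - <<'E'
from h import *
plan(*tgt(.228),1)
E
```

```text
-0.005 -0.007 0.415 | 0.005 0.001 0.005
```

```bash
python3 -m pendant '1 -.005 -.01 .41 .005 0 .005; 1 -.005 -.01 .41 .005 0 .005; 1 -.005 -.01 .41 .005 0 .005; 1 -.005 -.01 .41 .005 0 .005'
cat > look.py <<'E'
from h import *
o=st(); t=np.array(o['tcp_pos']); T=R.from_quat(o['tcp_rot'])
print('tcp in socket',RS.inv().apply(t-M).round(4),'tool rot err(deg)',np.degrees((toolsock(0).inv()*T).as_rotvec()).round(2))
c=cam('wrist'); G=c['color'].max(2)
r=[x[1] for x in blobs(c,(0,90,60),(8,255,255),4) if 240<x[1][0]<300]; g=[x[1] for x in blobs(c,(45,80,40),(85,255,255),4) if 180<x[1][0]<340]
print('red',r,'green',g)
print('pred red',proj(c,M+RS.apply([-.0343,0,0])).round(1),'green',proj(c,M+RS.apply([[0,-.0345,0],[0,.0345,0]])).round(1).tolist())
a=np.linspace(-np.pi/2,np.pi/2,181)
for dz in(.178,.184): 
    q=proj(c,t+T.apply(np.c_[OX+.027*np.cos(a),OY+.027*np.sin(a),0*a+dz])); print('flange pred',q[0].round(1),q[90].round(1),q[180].round(1))
E
python3 look.py
python3 - <<'E'
from h import *
c=cam('wrist'); cv2.imwrite('pics/w5.png',cv2.resize(c['color'][110:320,160:360],None,fx=2.8,fy=2.8,interpolation=cv2.INTER_CUBIC)[:,:,::-1])
E
```

```text
clock: 13.5
tcp_pos: [0.4531, 0.1954, 0.3288]
tcp_rot: [0.05, 0.952, -0.015, 0.301]
force: [-0.2, -0.6, -1.3]
grip_width: 0.0142
gripper_force: 59.3
{'clock': 13.5, 'tcp_pos': [0.4531, 0.1954, 0.3288], 'force': [-0.221, -0.6326, -1.307], 'grip_width': 0.0142, 'gripper_force': 59.303, 'q': [-0.6406, 0.4962, 0.0613, 2.2697, 1.877, 0.3663, -0.9359]} x [-0.814  0.085 -0.575] z [ 0.572 -0.059 -0.818]
tcp in socket [0.0016 0.0008 0.2294] tool rot err(deg) [-0.08 -0.09 -0.02]
red [[257.4, 165.5]] green [[211.7, 210.5], [302.5, 210.4]]
pred red [[256.9 166. ]] green [[211.6, 210.5], [302.1, 210.6]]
flange pred [211.  240.1] [257.3 195.7] [303.5 240.2]
flange pred [212.6 235.8] [257.3 192.8] [301.9 235.9]
```

View pics/w5.png

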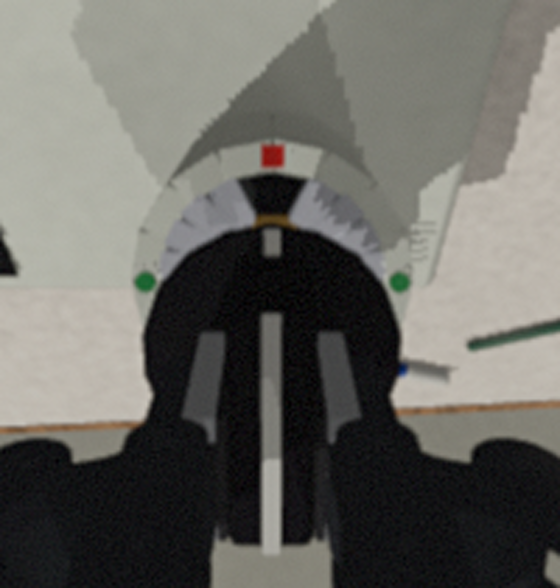

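The view shows the cap's bar in line with the upper red square (272,155 in the crop) and centred between the green dots (145,282) and (399,282). I'll go in, watching the force.

```bash
cat > f.py <<'E'
from h import *
o=get_obs(); t=np.array(o['tcp_pos']); T=R.from_quat(o['tcp_rot'])
print(round(o['clock'],2),'sock pos',RS.inv().apply(t-M).round(4),'rot',np.degrees((toolsock(0).inv()*T).as_rotvec()).round(2),'F sock',RS.inv().apply(o['force']).round(1),'Tq',RS.inv().apply(o['wrist_torque']).round(2),o['grip_width'].__round__(4))
E
python3 f.py
python3 -m pendant '1 0 0 .06 0 0 0; 1 0 0 .13 0 0 0; 1 0 0 .13 0 0 0' >/dev/null; python3 f.py
python3 -m pendant '1 0 0 .05 0 0 0; 1 0 0 .05 0 0 0; 1 0 0 .05 0 0 0' >/dev/null; python3 f.py
python3 -m pendant '1 0 0 .04 0 0 0; 1 0 0 .04 0 0 0; 1 0 0 .04 0 0 0' >/dev/null; python3 f.py
```

```text
13.6 sock pos [0.0016 0.0008 0.2294] rot [-0.08 -0.1  -0.03] F sock [-0.3 -0.2 -1.7] Tq [ 0.01  0.77 -0.03] 0.0141
13.97 sock pos [0.0012 0.0004 0.2149] rot [ 0.02 -0.   -0.05] F sock [-1.7 -0.3 -1.2] Tq [-0.01  0.78 -0.01] 0.0142
14.35 sock pos [0.0013 0.0006 0.2105] rot [-0.02 -0.04 -0.04] F sock [-0.1  0.  -1.4] Tq [-0.06  0.72  0.  ] 0.014
14.72 sock pos [0.0013 0.0006 0.2065] rot [-0.02 -0.03 -0.04] F sock [-1.  -0.8 -1.4] Tq [ 0.01  0.71 -0.01] 0.0141
```

```bash
python3 -m pendant '1 0 0 .03 0 0 0; 1 0 0 .03 0 0 0; 1 0 0 .03 0 0 0' >/dev/null; python3 f.py
python3 -m pendant '1 0 0 .03 0 0 0; 1 0 0 .03 0 0 0; 1 0 0 .03 0 0 0' >/dev/null; python3 f.py
python3 -m pendant '1 0 0 .03 0 0 0; 1 0 0 .03 0 0 0; 1 0 0 .03 0 0 0' >/dev/null; python3 f.py
```

```text
15.1 sock pos [0.0014 0.0006 0.2035] rot [-0.02 -0.04 -0.04] F sock [-0.7  0.3 -0.5] Tq [ 0.    0.71 -0.  ] 0.0141
15.47 sock pos [0.0019 0.0009 0.2004] rot [-0.04 -0.12 -0.04] F sock [ 0.8  2.  -2.4] Tq [ 0.36  0.18 -0.04] 0.014
15.85 sock pos [0.002  0.0009 0.1974] rot [-0.04 -0.13 -0.03] F sock [ 2.9  1.  -2.7] Tq [ 0.56 -0.36 -0.02] 0.0141
```

```bash
python3 -m pendant '1 -.01 .005 0 0 0 0; 1 -.01 .005 0 0 0 0; 1 -.01 .005 0 0 0 0' >/dev/null; python3 f.py
python3 -m pendant '1 0 0 .03 0 0 0; 1 0 0 .03 0 0 0; 1 0 0 .03 0 0 0' >/dev/null; python3 f.py
python3 -m pendant '1 0 0 .03 0 0 0; 1 0 0 .03 0 0 0; 1 0 0 .03 0 0 0' >/dev/null; python3 f.py
```

```text
16.23 sock pos [0.0024 0.001  0.1975] rot [-0.01 -0.04 -0.04] F sock [ 3.3  1.2 -2.9] Tq [ 0.35 -0.11  0.01] 0.0137
16.6 sock pos [0.0024 0.0011 0.1947] rot [-0.03 -0.05 -0.04] F sock [3.7 1.7 3.6] Tq [ 0.18 -0.14  0.01] 0.0139
16.98 sock pos [0.0024 0.0011 0.1918] rot [-0.03 -0.06 -0.04] F sock [3.2 1.2 4.5] Tq [ 0.1  -0.08  0.02] 0.0142
```

```bash
python3 -m pendant '1 -.003 0 .03 0 0 0; 1 -.003 0 .03 0 0 0; 1 -.003 0 .03 0 0 0' >/dev/null; python3 f.py
python3 -m pendant '1 0 0 .025 0 0 0; 1 0 0 .025 0 0 0; 1 0 0 .025 0 0 0' >/dev/null; python3 f.py
python3 -m pendant '1 0 0 .015 0 0 0; 1 0 0 .015 0 0 0; 1 0 0 .015 0 0 0' >/dev/null; python3 f.py
```

```text
17.35 sock pos [0.0025 0.0011 0.1889] rot [-0.04 -0.04 -0.05] F sock [ 2.8 -0.1  6. ] Tq [ 0.02 -0.01 -0.01] 0.0142
17.73 sock pos [0.0025 0.0011 0.1866] rot [-0.04 -0.04 -0.05] F sock [2.5 0.7 9. ] Tq [-0.02 -0.02 -0.02] 0.0142
18.1 sock pos [0.0024 0.001  0.1852] rot [-0.04 -0.05 -0.05] F sock [ 2.3  0.3 11. ] Tq [-0.09  0.01  0.01] 0.0142
```

```bash
sed -i "s/'rot',np/'rotz\/err',np/" f.py
python3 -m pendant '1 0 -.004 0 0 0 .2; 1 0 -.008 0 0 0 .4; 1 0 -.012 0 0 0 .6; 1 0 -.016 0 0 0 .8; 1 0 -.02 0 0 0 1' >/dev/null; python3 f.py
```

```text
18.73 sock pos [ 0.0019 -0.001   0.1852] rotz/err [-0.05  0.05 45.2 ] F sock [ 0.9  0.5 10.1] Tq [-0.05  0.32  0.  ] 0.0139
```

```bash
python3 -m pendant '1 0 -.004 0 0 0 .2; 1 0 -.008 0 0 0 .4; 1 0 -.012 0 0 0 .6; 1 0 -.016 0 0 0 .8; 1 0 -.02 0 0 0 1' >/dev/null; python3 f.py
python3 -m pendant '1 0 0 0 0 0 .03; 1 0 0 0 0 0 .03' >/dev/null; python3 f.py
```

```text
19.35 sock pos [ 1.000e-04 -2.100e-03  1.853e-01] rotz/err [-2.000e-02  1.400e-01  9.015e+01] F sock [1.2 0.  9.3] Tq [-0.01  0.04  0.1 ] 0.014
19.6 sock pos [ 0.0003 -0.0022  0.1853] rotz/err [-3.000e-02  1.200e-01  9.123e+01] F sock [ 0.3 -0.2  9.2] Tq [0.01 0.31 0.08] 0.0141
```

```bash
python3 -m pendant '1 0 0 -.03 0 0 0; 1 0 0 -.06 0 0 0; 1 0 0 -.06 0 0 0; 1 0 0 -.06 0 0 0' >/dev/null; python3 f.py
python3 -m pendant '1 0 0 -.01 0 0 0; 1 0 0 -.01 0 0 0; 1 0 0 -.01 0 0 0' >/dev/null; python3 f.py
```

```text
20.1 sock pos [ 0.0008 -0.0023  0.1912] rotz/err [-6.000e-02  2.000e-02  9.125e+01] F sock [0.9 0.5 8.1] Tq [-0.04  0.28  0.07] 0.014
20.48 sock pos [ 0.0009 -0.0023  0.1917] rotz/err [-4.000e-02  2.000e-02  9.128e+01] F sock [0.9 0.4 6.6] Tq [0.08 0.34 0.1 ] 0.0139
```

```bash
python3 -m pendant '1 0 0 -.01 0 0 0; 1 0 0 -.01 0 0 0; 1 0 0 -.01 0 0 0' >/dev/null; python3 f.py
python3 -m pendant '1 0 0 -.01 0 0 0; 1 0 0 -.01 0 0 0; 1 0 0 -.01 0 0 0' >/dev/null; python3 f.py
```

```text
20.85 sock pos [ 0.0011 -0.0022  0.192 ] rotz/err [-1.00e-02  4.00e-02  9.13e+01] F sock [ 0.8  3.1 -7.8] Tq [0.45 0.54 0.08] 0.0139
21.23 sock pos [ 0.0012 -0.0022  0.1922] rotz/err [4.000e-02 6.000e-02 9.133e+01] F sock [ -0.3   3.2 -19. ] Tq [0.8  0.53 0.12] 0.0142
```

```bash
python3 -m pendant '1 0 0 .02 0 0 0; 1 0 0 .02 0 0 0; -1 0 0 .02 0 0 0; -1 0 0 .02 0 0 0; -1 0 0 .02 0 0 0' >/dev/null; python3 f.py
python3 -m pendant '-1 0 0 0 0 0 0; -1 0 0 0 0 0 0; -1 0 0 0 0 0 0' >/dev/null; python3 f.py
python3 -m pendant '-1 0 0 -.5 0 0 0; -1 0 0 -.5 0 0 0; -1 0 0 -.5 0 0 0' >/dev/null; python3 f.py
python3 - <<'E'
from h import *
c=cam('wrist'); s=cam('scene'); t=cam('top')
a=cv2.resize(c['color'],(480,360)); b=cv2.resize(s['color'][95:205,250:390],(320,251),interpolation=cv2.INTER_CUBIC)
t=cv2.resize(t['color'][135:225,120:235],(320,250),interpolation=cv2.INTER_CUBIC)
im=np.zeros((501,800,3),np.uint8); im[:360,:480]=a; im[:251,480:]=b; im[251:,480:]=t; cv2.imwrite('pics/l.png',im[:,:,::-1]); st()
E
```

```text
21.85 sock pos [ 0.0012 -0.0026  0.1915] rotz/err [-1.000e-02 -3.000e-02  9.132e+01] F sock [-0.2  0.2  0.2] Tq [0.   0.58 0.  ] 0.0682
22.23 sock pos [ 0.0012 -0.0023  0.1915] rotz/err [-5.000e-02 -1.000e-02  9.131e+01] F sock [-0.3  0.3  0.1] Tq [-0.04  0.58 -0.03] 0.0856
22.6 sock pos [ 0.0015 -0.0023  0.2415] rotz/err [-9.000e-02 -5.000e-02  9.131e+01] F sock [-0.   0.4  0.4] Tq [-0.02  0.54  0.03] 0.0852
{'clock': 22.75, 'tcp_pos': [0.4459, 0.1928, 0.3379], 'force': [0.6242, 0.5468, -0.2621], 'grip_width': 0.0854, 'gripper_force': 0.0, 'q': [-0.3263, 0.4886, -0.3801, 2.2705, 1.7213, 0.5733, -2.3511]} x [0.124 0.992 0.013] z [ 0.57  -0.06  -0.819]
```

View pics/l.png

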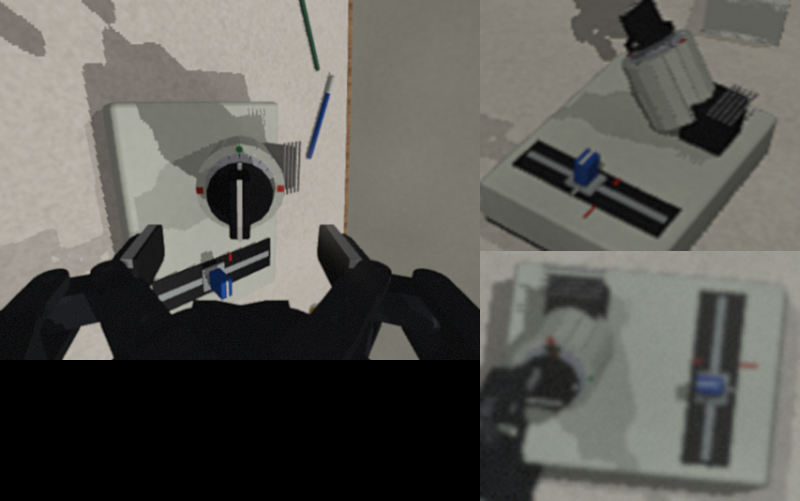

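The cap sits in the socket with its bar line pointing at the green dot (239,150), so it's locked. The blue tab (220,282 in the wrist part) is still short of the red mark. Next I'll move over the slide.

```bash
python3 -m pendant '-1 0 0 -.8 0 0 0; -1 0 0 -.8 0 0 0; 1 0 0 -.8 0 0 0' >/dev/null
python3 - <<'E'
from h import *
st(); plan([.50,.053,.37],tooldown(-6.))
E
```

```text
{'clock': 23.125, 'tcp_pos': [0.3999, 0.198, 0.4045], 'force': [0.8351, -0.3085, -0.6688], 'grip_width': 0.07, 'gripper_force': 0.0, 'q': [-0.3786, 0.3062, -0.3887, 2.2826, 1.3876, 0.5621, -2.0769]} x [0.123 0.992 0.014] z [ 0.572 -0.059 -0.818]
-0.440 0.257 0.314 | 0.200 -0.206 0.635
-0.203 0.471 0.308 | 0.200 -0.206 0.635
0.101 0.541 0.235 | 0.200 -0.206 0.635
```

```bash
python3 -m pendant '1 -.44 .26 .31 .2 -.2 .63; 1 -.44 .26 .31 .2 -.2 .63; 1 -.44 .26 .31 .2 -.2 .63; 1 -.44 .26 .31 .2 -.2 .63' >/dev/null
python3 -m pendant '1 -.2 .47 .31 .2 -.2 .63; 1 -.2 .47 .31 .2 -.2 .63; 1 -.2 .47 .31 .2 -.2 .63; 1 -.2 .47 .31 .2 -.2 .63' >/dev/null
python3 -m pendant '1 .1 .54 .23 .2 -.2 .63; 1 .1 .54 .23 .2 -.2 .63; 1 .1 .54 .23 .2 -.2 .63; 1 .1 .54 .23 .2 -.2 .63; 1 .1 .54 .23 .2 -.2 .63' >/dev/null
python3 - <<'E'
from h import *
st(); plan([.50,.053,.37],tooldown(-6.))
c=cam('wrist'); save(c,'s1.png')
print(blobs(c,(0,90,60),(8,255,255),4)); print(blobs(c,(105,110,50),(125,255,255),20))
E
```

```text
{'clock': 24.75, 'tcp_pos': [0.5003, 0.0539, 0.3699], 'force': [-0.4391, 0.1945, 0.2781], 'grip_width': -0.0001, 'gripper_force': 0.0, 'q': [0.1035, 0.488, -0.3818, 1.9557, 0.2652, 0.7378, -2.0908]} x [ 0.996 -0.086  0.008] z [ 0.008  0.    -1.   ]
-0.003 0.010 -0.001 | -0.001 -0.010 0.024
[(np.int32(103), [36.6, 67.8], [30, 63, 14, 11]), (np.int32(43), [238.4, 79.5], [233, 78, 12, 4]), (np.int32(57), [291.0, 81.0], [282, 80, 19, 3])]
[(np.int32(155), [257.4, 101.5], [245, 99, 26, 6]), (np.int32(158), [257.0, 112.5], [244, 110, 27, 6])]
```

View pics/s1.png

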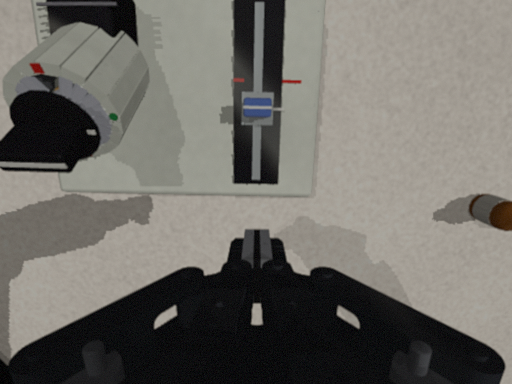

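The wrist view shows the tab's white line at about (257,107) between two blue strips, with the red marks at (238,79.5) and (291,81). The shut fingertips are at (257,235).

```bash
cat > slide.py <<'E'
from h import *
ux=RU.apply([1,0,0])
def meas(n='wrist',pr=True):
    c=cam(n); rm=[x[1] for x in blobs(c,(0,90,60),(8,255,255),4)]
    rm=[m for m in rm if abs(onz(c,[m],.06)[0]-[.603,.037,.06]).max()<.04]
    P=onz(c,rm,.06); bl=[x for x in blobs(c,(105,110,50),(125,255,255),20) if np.linalg.norm(onz(c,[x[1]],.095)[0,:2]-[.585,.045])<.06]
    B=onz(c,[x[1] for x in bl],.095); mx=np.mean((P-M)@ux); bx=np.mean((B-M)@ux)
    if pr: print(n,'marks',P.round(4).tolist(),(P-M)@ux,'tab',B.round(4).tolist(),(B-M)@ux,'\n tab-mark mm',((bx-mx)*1000).round(2))
    return c,mx,bx
if __name__=='__main__':
    o=st(); c,mx,bx=meas(); print('tip along ux',((np.array(o['tcp_pos'])-M)@ux).round(4),'tab',bx,'mark',mx)
    g=c['color'].max(2)
    if len(__import__('sys').argv)>1:
        for v in range(94,122): print(v,g[v,[250,257,264,276]].tolist(),end='; ')
E
python3 slide.py 1
```

```text
{'clock': 24.8, 'tcp_pos': [0.5003, 0.0541, 0.37], 'force': [-0.8239, -0.2614, -0.2835], 'grip_width': -0.0, 'gripper_force': 0.0, 'q': [0.1034, 0.4878, -0.3819, 1.9556, 0.2645, 0.7379, -2.091]} x [ 0.996 -0.086  0.008] z [ 0.008  0.001 -1.   ]
wrist marks [[0.6057, 0.0607, 0.06], [0.6001, 0.0115, 0.06]] [0.03552997 0.03507909] tab [[0.5824, 0.0452, 0.095], [0.5735, 0.0461, 0.095]] [0.0139933  0.00500641] 
 tab-mark mm -25.8
tip along ux -0.0685 tab 0.009499855034996847 mark 0.03530452798634523
94 [126, 124, 125, 40]; 95 [126, 124, 126, 39]; 96 [121, 126, 125, 43]; 97 [113, 118, 116, 45]; 98 [114, 113, 113, 41]; 99 [121, 121, 119, 43]; 100 [125, 124, 124, 47]; 101 [124, 125, 125, 48]; 102 [122, 123, 124, 49]; 103 [124, 122, 124, 52]; 104 [124, 122, 124, 53]; 105 [133, 131, 127, 54]; 106 [146, 144, 141, 56]; 107 [151, 156, 155, 89]; 108 [131, 140, 144, 126]; 109 [123, 125, 128, 132]; 110 [121, 119, 123, 104]; 111 [123, 123, 123, 66]; 112 [119, 122, 123, 59]; 113 [121, 122, 122, 61]; 114 [118, 119, 121, 61]; 115 [107, 112, 114, 62]; 116 [90, 94, 95, 58]; 117 [77, 78, 82, 61]; 118 [78, 81, 95, 62]; 119 [79, 85, 110, 63]; 120 [77, 102, 113, 61]; 121 [79, 111, 112, 63];
```

Run:
```python
from h import *
from slide import ux
c=cam('wrist')
for z in(.06,.065): print('pointer',((onz(c,[(276,108.9)],z)[0]-M)@ux).round(4))
t=np.array([.578,.0457,0]); p=t-.04*ux; p[2]=.25; print(p); plan(p,tooldown(-6.3),2)
```

```text
pointer 0.0095
pointer 0.0093
[0.53821912 0.04988114 0.25      ]
0.185 0.006 0.602 | -0.001 -0.005 0.014
0.188 0.003 0.602 | -0.001 -0.005 0.014
```

```bash
python3 -m pendant '1 .18 0 .6 0 0 .01; 1 .18 0 .6 0 0 .01; 1 .18 0 .6 0 0 .01' >/dev/null
python3 -m pendant '1 .19 0 .6 0 -.01 .01; 1 .19 0 .6 0 -.01 .01; 1 .19 0 .6 0 -.01 .01; 1 .19 0 .6 0 -.01 .01' >/dev/null
python3 slide.py
```

```text
{'clock': 25.775, 'tcp_pos': [0.5389, 0.0509, 0.2538], 'force': [-0.1631, -0.0553, 0.3303], 'grip_width': 0.0001, 'gripper_force': 0.0, 'q': [0.0437, 0.7073, -0.2881, 1.9455, 0.366, 0.5334, -2.1726]} x [ 0.994 -0.106  0.005] z [ 0.005  0.004 -1.   ]
wrist marks [[0.6053, 0.0611, 0.06], [0.5997, 0.0117, 0.06]] [0.0350697  0.03474644] tab [[0.5842, 0.0455, 0.095], [0.5737, 0.0464, 0.095]] [0.01576346 0.00521792] 
 tab-mark mm -24.42
tip along ux -0.0299 tab 0.010490694276694789 mark 0.0349080677472553
```

```bash
python3 -m pendant '1 .07 0 .02 0 0 0; 1 .14 0 .02 0 0 0; 1 .14 0 .02 0 0 0' >/dev/null; python3 slide.py
python3 -m pendant '1 .02 0 0 0 0 0; 1 .04 0 0 0 0 0; 1 .06 0 0 0 0 0; 1 .06 0 0 0 0 0' >/dev/null; python3 slide.py
python3 -m pendant '1 .02 0 0 0 0 0; 1 .04 0 0 0 0 0; 1 .06 0 0 0 0 0; 1 .06 0 0 0 0 0' >/dev/null; python3 slide.py
```

```text
{'clock': 26.2, 'tcp_pos': [0.5531, 0.0489, 0.2486], 'force': [0.0093, 0.0686, -0.2074], 'grip_width': 0.0002, 'gripper_force': 0.0, 'q': [0.05, 0.7302, -0.2902, 1.9073, 0.3649, 0.5539, -2.1608]} x [ 0.994 -0.107  0.   ] z [ 0.001  0.003 -1.   ]
wrist marks [[0.605, 0.0613, 0.06], [0.5997, 0.0115, 0.06]] [0.03482393 0.03471782] tab [[0.5856, 0.0453, 0.095], [0.5738, 0.0464, 0.095]] [0.01719682 0.00533154] 
 tab-mark mm -23.51
tip along ux -0.0155 tab 0.011264182377014507 mark 0.03477087275219254
{'clock': 26.75, 'tcp_pos': [0.5585, 0.0485, 0.2484], 'force': [0.3595, -0.7215, 0.2501], 'grip_width': 0.0, 'gripper_force': 0.0, 'q': [0.0527, 0.736, -0.2924, 1.8923, 0.3636, 0.5646, -2.1553]} x [ 0.994 -0.106 -0.001] z [-0.     0.003 -1.   ]
wrist marks [[0.605, 0.0614, 0.06], [0.5998, 0.0116, 0.06]] [0.03480214 0.0348345 ] tab [[0.5861, 0.0452, 0.095], [0.5738, 0.0464, 0.095]] [0.01764058 0.005334  ] 
 tab-mark mm -23.33
tip along ux -0.0102 tab 0.011487289270292652 mark 0.03481831993240096
{'clock': 27.3, 'tcp_pos': [0.5632, 0.048, 0.2482], 'force': [-5.2483, 1.5476, 3.0075], 'grip_width': -0.0, 'gripper_force': 2.5197, 'q': [0.0554, 0.7417, -0.295, 1.8777, 0.3616, 0.5774, -2.1497]} x [ 0.994 -0.106 -0.004] z [-0.003  0.003 -1.   ]
wrist marks [[0.6049, 0.0614, 0.06], [0.5998, 0.0117, 0.06]] [0.03464624 0.03480845] tab [[0.5883, 0.0449, 0.095], [0.5757, 0.0462, 0.095]] [0.01985445 0.00722842] 
 tab-mark mm -21.19
tip along ux -0.0054 tab 0.013541432204537717 mark 0.03472734727640006
```

```bash
sed -i "s/bx=np.mean((B-M)@ux)/bx=min((B-M)@ux)+.0044/" slide.py
python3 -m pendant '1 .02 0 0 0 0 0; 1 .04 0 0 0 0 0; 1 .06 0 0 0 0 0; 1 .08 0 0 0 0 0; 1 .08 0 0 0 0 0' >/dev/null; python3 slide.py
python3 -m pendant '1 .02 0 0 0 0 0; 1 .04 0 0 0 0 0; 1 .06 0 0 0 0 0; 1 .07 0 0 0 0 0; 1 .07 0 0 0 0 0' >/dev/null; python3 slide.py
```

```text
{'clock': 27.975, 'tcp_pos': [0.5714, 0.0471, 0.2482], 'force': [-4.5986, 0.417, 3.8459], 'grip_width': -0.0003, 'gripper_force': 2.5152, 'q': [0.059, 0.7496, -0.2974, 1.8554, 0.36, 0.5914, -2.1422]} x [ 0.994 -0.106 -0.003] z [-0.003  0.003 -1.   ]
wrist marks [[0.6049, 0.0619, 0.06], [0.5998, 0.0115, 0.06]] [0.03464053 0.03486245] tab [[0.5966, 0.0441, 0.095], [0.584, 0.0453, 0.095]] [0.02820473 0.01558107] 
 tab-mark mm -14.77
tip along ux 0.0029 tab 0.0199810655177642 mark 0.034751491069588025
{'clock': 28.65, 'tcp_pos': [0.5785, 0.0463, 0.2482], 'force': [-4.5368, -0.1763, 2.8436], 'grip_width': 0.0001, 'gripper_force': 2.5102, 'q': [0.062, 0.7568, -0.2995, 1.8359, 0.3587, 0.6037, -2.1358]} x [ 0.994 -0.106 -0.003] z [-0.002  0.003 -1.   ]
wrist marks [[0.6049, 0.0626, 0.06], [0.5999, 0.0122, 0.06]] [0.03454956 0.03489839] tab [[0.6038, 0.0433, 0.095], [0.5912, 0.0445, 0.095]] [0.0354885  0.02281711] 
 tab-mark mm -7.51
tip along ux 0.01 tab 0.027217112012960017 mark 0.03472397588021006
```

```bash
python3 -m pendant '1 .015 0 0 0 0 0; 1 .03 0 0 0 0 0; 1 .045 0 0 0 0 0; 1 .05 0 0 0 0 0; 1 .05 0 0 0 0 0' >/dev/null; python3 slide.py
python3 - <<'E'
from h import *
c=cam('wrist'); cv2.imwrite('pics/s2.png',cv2.resize(c['color'][100:280,190:340],None,fx=3.3,fy=3.3,interpolation=cv2.INTER_CUBIC)[:,:,::-1])
E
```

```text
{'clock': 29.325, 'tcp_pos': [0.5836, 0.0457, 0.2482], 'force': [-5.2691, 1.0126, 2.3193], 'grip_width': -0.0001, 'gripper_force': 2.506, 'q': [0.064, 0.7619, -0.3009, 1.8218, 0.3577, 0.6126, -2.1313]} x [ 0.994 -0.106 -0.002] z [-0.002  0.003 -1.   ]
wrist marks [[0.6048, 0.0628, 0.06], [0.6, 0.0118, 0.06]] [0.03442488 0.03496495] tab [[0.6089, 0.0427, 0.095], [0.5963, 0.044, 0.095]] [0.040593   0.02797141] 
 tab-mark mm -2.32
tip along ux 0.0152 tab 0.03237140753856491 mark 0.034694914193928734
```

View pics/s2.png

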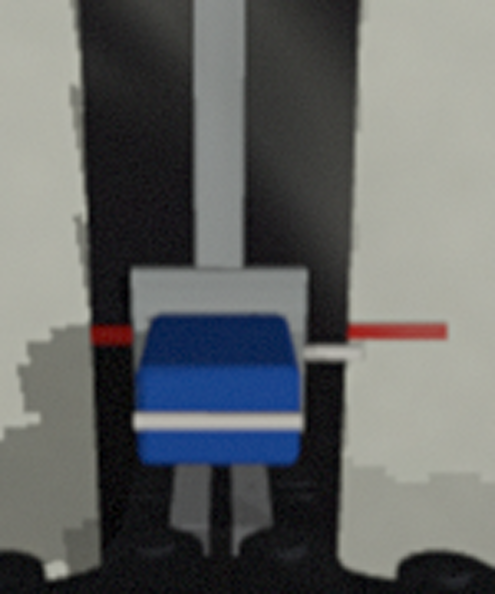

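The crop shows the tab's white side pointer at (335,353), just short of the right-hand red mark at (397,331).

Run:
```python
from h import *
from slide import ux,meas
c,mx,bx=meas(pr=False); k=lambda x,y:(190+x/3.3,100+y/3.3)
for z in(.06,.063,.066): print(z,(onz(c,[k(320,352),k(345,353),k(397,331),k(111,335)],z)-M)@ux)
print('line', (onz(c,[k(160,421),k(218,421),k(280,421)],.095)-M)@ux, mx)
```

```text
0.06 [0.03085512 0.03065126 0.03478414 0.03417418]
0.063 [0.03185182 0.03165187 0.03570545 0.03510719]
0.066 [0.03284852 0.03265247 0.03662676 0.03604021]
line [0.03212472 0.03210487 0.0320798 ] 0.034703056290801115
```

```bash
python3 -m pendant '1 .01 0 0 0 0 0; 1 .02 0 0 0 0 0; 1 .027 0 0 0 0 0; 1 .027 0 0 0 0 0' >/dev/null; python3 slide.py
python3 -m pendant '1 -.15 0 0 0 0 0; 1 -.3 0 0 0 0 0; 1 -.6 0 0 0 0 0; 1 -.6 0 0 0 0 0' >/dev/null
python3 -m pendant '1 0 0 -.8 0 0 0; 1 0 0 -.8 0 0 0; 1 0 0 -.8 0 0 0; 1 0 0 -.8 0 0 0' >/dev/null
python3 slide.py
python3 - <<'E'
from h import *
c=cam('wrist'); o=cv2.resize(c['color'][0:200,:],(800,312),interpolation=cv2.INTER_CUBIC); cv2.imwrite('pics/s3.png',o[:,:,::-1])
E
```

```text
{'clock': 29.975, 'tcp_pos': [0.5864, 0.0454, 0.2482], 'force': [-5.929, 1.041, 1.7732], 'grip_width': -0.0003, 'gripper_force': 2.5068, 'q': [0.065, 0.7647, -0.3016, 1.8141, 0.3573, 0.6174, -2.1288]} x [ 0.994 -0.106 -0.002] z [-0.002  0.003 -1.   ]
wrist marks [[0.6049, 0.0625, 0.06], [0.5998, 0.0111, 0.06]] [0.03452301 0.03487904] tab [[0.6117, 0.0424, 0.095], [0.5992, 0.0437, 0.095]] [0.04347491 0.03085671] 
 tab-mark mm 0.56
tip along ux 0.018 tab 0.035256711012931666 mark 0.03470102305161697
{'clock': 31.025, 'tcp_pos': [0.5275, 0.0512, 0.3277], 'force': [-0.1348, -0.5714, 0.767], 'grip_width': 0.0001, 'gripper_force': 0.0, 'q': [0.0912, 0.584, -0.3573, 1.9231, 0.3041, 0.6867, -2.1266]} x [ 0.994 -0.107 -0.001] z [-0.     0.003 -1.   ]
wrist marks [[0.6056, 0.0625, 0.06], [0.5997, 0.0102, 0.06]] [0.03530506 0.03489779] tab [[0.6081, 0.0421, 0.095], [0.599, 0.0436, 0.095]] [0.03986477 0.03071939] 
 tab-mark mm 0.02
tip along ux -0.0412 tab 0.03511939205020861 mark 0.03510142758945878
```

View pics/s3.png

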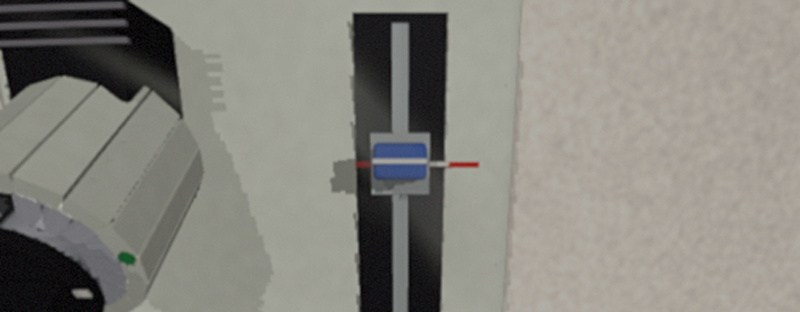

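The white pointer at (440,164) is in line with the red mark at (464,164), the measured error is about 0, and the robot is clear of everything.

```bash
python3 -c "
from workcell import *
print(sign_off())"
```

```text
the job is handed in; nothing more can be done
None
```

The job is handed in: the cap is locked in the lamp house and let go, the stop slide's line is at the red mark (measured error about 0 mm), and the robot is clear of everything; sign-off returned no verdict.

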